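# Open a push-to-open cupboard flap and catch it

### The arm

A 6-joint arm with a two-finger parallel gripper is mounted at the origin on a cart in front of the work surface, level with it; the furniture and walls round the work are solid. World frame = base frame: x ahead of the robot, y to its left, z up, the work surface at z = 0. Lengths are in mm, angles in rad, forces in N, time in s.
With the tool pointing down it reaches from about 275 to 750 mm from the base axis. Payload 10.2 kg.
Tool frame: the origin (TCP) lies midway between the tips of the shut fingers; the grasp point (between the pads) lies 19 mm behind it; z points along the fingers, y is the line along which they close (so a half turn about z gives the same grasp; the last joint's range is limited). The gripper opens to 85 mm and grips with 20 to 120 N. Pads are 22 mm wide; open, the fingers measure 114 mm over their backs; the gripper's body (76 mm by 85 mm) begins 54 mm behind the grasp point. The pads swing forward as they close: fully open they stand 13 mm farther back than shut.
Start: joints at [-1.434, 0.313, 1.498, -0, 1.331, -0.223], TCP at [184.833, -491.394, 231.294] pointing down, gripper open.
Joint ranges: [-2.94, 2.94], [-0.97, 2.17], [0.19, 2.56], [-1.23, 4.37], [0.02, 3.11], [-2.88, 2.88]. Speed limits (rad/s): [2.39, 2.39, 3.01, 3.14, 3.14, 3.14].

### API

Orientations are given as a unit quaternion [w, x, y, z].
In Python, from rig import sense, capture, finish_job, find_in, place_of gives the robot as it stands. The module is installed in compiled form; this text tells all that it offers.
- The arm moves only by the shell command python3 -m jog 'ROWS' [FORCE]. ROWS is JSON, a list of rows, each an object of numbers: "tx", "ty", "tz": the shift along the tool's x, y, z in mm; "ax", "ay", "az": the turn, a rotation vector about the tool's x, y, z in rad; "jaw": the closure, from -1 (fully open) to 1 (shut), so that 0 is half open. In form: [{"tx": .., "ty": .., "tz": .., "ax": .., "ay": .., "az": .., "jaw": ..}, ...]. A call has 1 to 5 rows; each row shifts and turns the commanded pose from where the row before left it, along the tool's axes as they then stand; what a row does not reach is not made up. A row lasts 1/8 s, in which the tool goes at most 62.5 mm and 10.7 degrees, less where a joint would pass 70% of its speed; a pose out of reach is approached as far as the arm can. A call with a gripper value outside its range is refused whole. The fingers move at their own pace and stop on an object; FORCE is the grip in N (left out, the last holds). Time passes only in rows, so rows that do not move let the fingers close. It gives the time, the measured TCP pose, the force, the opening and the grip force at its end, in the units of the state.
- sense(): the state, without advancing time (a new reading comes with each control period).
- capture(name): name is "scene" or "top"; returns a dict with "color" (384x512x3 uint8, red, green, blue), "depth" (384x512 float32, mm along the optical axis (not along the pixel's ray), 0 where there is no reading), "fx", "fy", "cx", "cy" (pixels), "camera_from_world" (4x4, takes a point from world to camera coordinates). Camera axes: x right, y up, looking along -z (the intrinsics and any distortion apply to the point x, -y, -z); pixel columns grow to the right and rows downward; lengths in mm; the calibration is good to about 2 mm. A picture is of the moment at which its call begins.
- finish_job(): hands the job in; it is judged then, once.
Trained networks look in the newest picture that a camera, given by its name, has taken for a name from the list of things; names that differ only in an ending like _2 or _b are one class to them, and where a whole thing is asked for, a point or a joint stands for the part that bears it (a point fixed in the world has none). Each returns a list of dicts, best first, with "conf" (0 to 1); they miss things now and then, are a little off and sometimes report something else, mostly with a low value. They report only what shows in the picture. A call takes as long as a camera call.
- find_in(query, camera): "centre" ([column, row] in pixels, amid what is visible of it).
- place_of(query, camera): "centre" ([column, row] in pixels: a listed point, or the origin of a listed thing).
The state is a dict: "time_s": time; "joints": joint angles; "dq": joint speeds; "tau": joint torques, N m; "eef_pos": TCP position; "ee_rot": TCP orientation; "force": force on the tool from outside, world axes, zero at the start; "wrist_torque": the same for the moment, N m; "grip_width": opening from 0.0 (shut) to 1.0 (fully open); "grip_force": force on a finger pad.
Only numpy, scipy, OpenCV 4.12 (cv2) and the standard library are available. Lean on these libraries where they do the work, as an engineer would, in place of code of your own. Each camera call takes 0.05 s, during which the arm holds its last target. There are 200 camera calls.

### The job

Open the little wooden cupboard on the worktop: it has no handle, so press its front flap inwards near the lower edge until the touch latch clicks, then catch the flap with the fingers as it springs out and let it rise gently, without letting it fly up, until it is fully open. Take the hand away; the cup and salt shaker on its top and the glass beside it must stay standing where they are.

Things in the scene. Friction and masses are not known exactly. Their poses are not given: they have to be found in the camera images.
- cupboard: Pale-wood cupboard fixed on the worktop, 120 deep, 220 wide, 194 high. Origin: centre of its underside; x points from front (at x = -60 mm, facing the robot) to back, y to the left, z up. The top board (underside 178 mm above the worktop) juts 22 mm out over the flap, so to press it the gripper must lean back to the robot, 30 to 50 degrees from vertical, fingers pointing down and forward.
- flap_panel (a joint): Front flap, 192 wide, 156 high, 10 thick, hinged at its top; lower edge swings out and up. Rad: 0 shut, latched; negative pressed in (latch lets go near -0.015 = 1.7 mm at flap_press; solid stop -0.045, reached with 5 N); 1.5 fully open stop, level, outer face up. A spring drives it (2.4 N at flap_press shut, 0.7 N open) and holds it open; uncaught it flies up at once. It does not relatch.
- latch_pawl (a joint): The hidden steel catch inside the cupboard, behind the flap's lower edge: 0 m = holding the flap, 0.012 m = let go (after the click). It is worked only by pressing the flap.
- flap_press (a point): Point on the flap's outer face, half-way along its width, 115 mm from the hinge line and 42 mm from the lower edge (60 mm above the worktop when shut); it moves with the flap. The outer face is flat and bare here.
- flap_hinge (a point): Middle of the flap's hinge line, on the outer face of the shut flap, 175 mm above the worktop, straight above flap_press when shut; the hinge line is level and parallel to the cupboard's y axis.
- cup_mid (a point): Espresso cup with stripes and a side handle, 60 x 83 x 49 mm, standing loose on the cupboard's top board, towards its left end; point half-way up its middle. Bystander.
- glass_mid (a point): Shot glass, 49 mm across, 61 mm high, standing loose on the worktop to the left of the cupboard; point half-way up its middle. Bystander.
- salt_mid (a point): Salt shaker, 44 mm across, 90 mm high, standing loose on the cupboard's top board, towards its right end; point half-way up its middle. Bystander.

How it is judged:
By the outcome, as a careful person would: the job done as asked, in the order asked, and still so for the second after the job is handed in, with the robot touching nothing.
It also fails if it takes over 42 s, if anything falls off the work surface, if the arm or the gripper's body presses on something with over 40 N, if the wrist force passes 120 N, or if a joint passes its speed limit or range.

## Working session

There is one attempt and no reset: what is moved stays moved. The work goes in short steps, Python scripts to look and compute and a shell command to move; the robot and the scene stay as the last step left them, time stands still between calls to the robot, and variables do not carry over. Pictures are saved under pics/ and viewed, at most 10 in all, crops included, and the job is handed in when it is done.

```bash
mkdir -p pics; cat > h.py <<'E'
import numpy as np, cv2
from rig import sense, capture, find_in, place_of
def world(c,px):
    u,v=px; ui,vi=int(round(u)),int(round(v))
    p=c["depth"][max(vi-2,0):vi+3,max(ui-2,0):ui+3]; p=p[p>0]
    if not len(p): return None
    d=np.median(p)
    P=np.array([(u-c["cx"])/c["fx"]*d,-(v-c["cy"])/c["fy"]*d,-d,1])
    return (np.linalg.inv(c["camera_from_world"])@P)[:3]
E
python3 - <<'E'
from h import *
np.set_printoptions(precision=1,suppress=True)
im=[]
for n in("scene","top"):
    c=capture(n); im.append(c["color"][:,:,::-1])
    np.savez(f"{n}.npz",**c)
    for q in("cupboard","flap_press","flap_hinge","cup_mid","glass_mid","salt_mid"):
        r=place_of(q,n)[:2]
        print(n,q,[(np.round(x["conf"],2),np.round(x["centre"]),world(c,x["centre"])) for x in r])
    cv2.imwrite(f"pics/{n}0.png",im[-1])
s=sense();print(s["eef_pos"],s["ee_rot"],s["time_s"])
E
```

```text
scene cupboard []
scene flap_press []
scene flap_hinge []
scene cup_mid [(np.float64(0.82), array([296., 162.]), array([ 568.4, -255.4,  232.6]))]
scene glass_mid [(np.float64(0.91), array([209., 271.]), array([559.6, -10.7,  49.7]))]
scene salt_mid []
top cupboard []
top flap_press []
top flap_hinge [(np.float64(0.61), array([287., 208.]), array([ 163.6, -143.8,  668.9]))]
top cup_mid [(np.float64(0.83), array([292., 172.]), array([ 609.6, -281.8,  203.9]))]
top glass_mid []
top salt_mid [(np.float64(0.9), array([332., 184.]), array([ 499.3, -336.1,  272. ]))]
[ 184.8 -491.4  231.3] [-0.   1.   0.2 -0. ] 0.7
```

View pics/scene0.png

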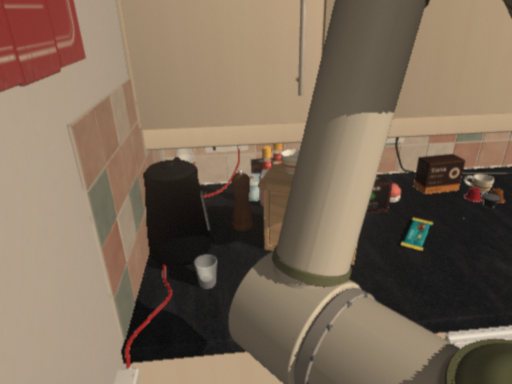

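View pics/top0.png

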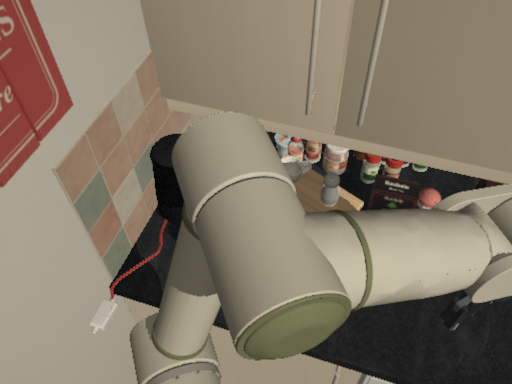

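```bash
cat >> h.py <<'E'
def cloud(c):
    v,u=np.nonzero(c["depth"]>0); d=c["depth"][v,u]
    P=np.stack([(u-c["cx"])/c["fx"]*d,-(v-c["cy"])/c["fy"]*d,-d,np.ones(len(d))])
    return (np.linalg.inv(c["camera_from_world"])@P)[:3].T,u,v
E
python3 - <<'E'
from h import *
np.set_printoptions(precision=1,suppress=True)
for n in("scene","top"):
    c=dict(np.load(n+".npz")); print(n,np.linalg.inv(c["camera_from_world"])[:3,3],-np.linalg.inv(c["camera_from_world"])[:3,2],c["fx"])
    P,u,v=cloud(c)
    m=(abs(P[:,2]-194)<6)&(P[:,0]>380)&(P[:,0]<800)&(P[:,1]<-50)&(P[:,1]>-520)
    print(m.sum()); 
    if m.sum()>10:
        Q=P[m]; print(Q.min(0),Q.max(0)); r=cv2.minAreaRect(Q[:,:2].astype(np.float32)); print(r)
    m=(P[:,2]>20)&(P[:,2]<170)&(P[:,0]>400)&(P[:,0]<750)&(P[:,1]<-50)&(P[:,1]>-500)
    Q=P[m]; print(m.sum()); print(Q[::max(1,len(Q)//30)])
E
```

```text
scene [-24.5 268.9 546.3] [ 0.7 -0.5 -0.4] 375.36627064627226
645
[ 541.2 -352.1  188. ] [799.2 -50.1 199.3]
((712.123046875, -184.84591674804688), (239.33555603027344, 291.0209045410156), 66.86347198486328)
2334
[[ 744.  -215.3  169.7]
 [ 744.2 -192.7  150.2]
 [ 725.2 -192.6  145.6]
 [ 714.4 -206.6  134.2]
 [ 717.3 -223.5  116.6]
 [ 574.8 -216.4  167.9]
 [ 594.7 -205.8  158.3]
 [ 717.8 -210.6  102.7]
 [ 675.1  -58.8  161.6]
 [ 582.1 -210.6  148.9]
 [ 605.6 -196.2  138.6]
 [ 726.  -196.1   83.1]
 [ 566.6 -222.   138.5]
 [ 598.5 -202.5  126.2]
 [ 725.1 -198.    67.8]
 [ 568.3 -223.6  124.1]
 [ 603.1 -197.   112.5]
 [ 726.7 -188.8   55. ]
 [ 578.6 -213.9  109.5]
 [ 717.9 -227.5   36.2]
 [ 737.2 -184.9   36.1]
 [ 582.7 -214.3   93.8]
 [ 605.4 -195.4   84.5]
 [ 715.7 -205.8   22.9]
 [ 586.  -210.9   76.8]
 [ 583.3 -211.7   69.4]
 [ 579.5 -214.9   61.6]
 [ 611.3 -193.1   42.5]
 [ 591.8 -206.    38.7]
 [ 679.2  -78.2   32.5]
 [ 656.3  -52.    32.7]]
top [-100.6  -66.7 1026.4] [ 0.6 -0.1 -0.8] 467.92240291882763
1412
[ 477.5 -418.2  188.8] [ 681.2 -267.7  199.9]
((557.4508056640625, -308.89
[... 172 characters left out ...]
.9]
 [ 746.  -462.6   88.2]
 [ 749.1 -470.6   79.4]
 [ 746.7 -467.    78.5]
 [ 746.2 -461.3   76.3]
 [ 743.  -451.4   77.7]
 [ 746.7 -447.6   70.8]
 [ 747.6 -472.2   64.4]
 [ 743.2 -461.5   67.3]
 [ 746.  -451.3   62.5]
 [ 749.6 -438.3   57.6]
 [ 744.8 -466.4   56.3]
 [ 749.7 -451.    50.5]
 [ 749.5 -475.3   45.3]
 [ 740.3 -459.4   54.3]
 [ 745.3 -447.    47.7]
 [ 746.5 -472.    40.8]
 [ 741.9 -452.1   46. ]
 [ 747.7 -436.9   39.1]
 [ 740.8 -461.2   40.9]
 [ 745.7 -445.7   35. ]
 [ 745.2 -470.    30. ]
 [ 744.  -454.6   30.6]
 [ 749.6 -442.3   23.1]
 [ 742.5 -463.7   25.8]
 [ 744.  -458.8   21.1]
 [ 594.2 -499.9   89. ]
 [ 596.9 -497.    65.8]
 [ 596.6 -498.    44.7]
 [ 597.8 -500.    20.8]]
```

```bash
cat >> h.py <<'E'
from scipy.spatial.transform import Rotation as Ro
def tool(s=None):
    s=s or sense(); q=np.array(s["ee_rot"]); return np.array(s["eef_pos"]),Ro.from_quat(q,scalar_first=True)
E
python3 - <<'E'
from h import *
p,R=tool(); print(p,R.as_matrix().round(3), R.inv().apply([-350,0,0]))
E
```

```text
[ 184.8221665  -491.39468008  231.28221672] [[ 0.936  0.352 -0.   ]
 [ 0.352 -0.936  0.   ]
 [-0.    -0.    -1.   ]] [-3.27591683e+02 -1.23222114e+02  7.34162648e-03]
```

```bash
python3 -m jog '[{"tx":-50,"ty":-18,"jaw":1},{"tx":-50,"ty":-18,"jaw":1},{"tx":-50,"ty":-18,"jaw":1},{"tx":-50,"ty":-18,"jaw":1},{"tx":-50,"ty":-18,"jaw":1}]' 30
python3 - <<'E'
from h import *
np.set_printoptions(precision=1,suppress=True)
for n in("scene","top"):
    c=capture(n); np.savez(f"{n}.npz",**c)
    for q in("cupboard","flap_press","flap_hinge","cup_mid","glass_mid","salt_mid"):
        r=place_of(q,n)[:2]
        print(n,q,[(np.round(x["conf"],2),np.round(x["centre"]),world(c,x["centre"])) for x in r])
    cv2.imwrite(f"pics/{n}1.png",c["color"][:,:,::-1])
    P,u,v=cloud(c)
    m=(abs(P[:,2]-194)<5)&(P[:,0]>380)&(P[:,0]<690)&(P[:,1]<-150)&(P[:,1]>-480)
    if m.sum()>10: r=cv2.minAreaRect(P[m,:2].astype(np.float32)); print(m.sum(),r,cv2.boxPoints(r))
a,b=[cv2.imread(f"pics/{n}1.png") for n in("scene","top")]
cv2.imwrite("pics/both1.png",cv2.resize(np.hstack([a[100:340,130:430],b[100:340,230:480]]),None,fx=1.4,fy=1.4))
E
```

```text
scene cupboard []
scene flap_press []
scene flap_hinge []
scene cup_mid [(np.float64(0.84), array([296., 165.]), array([269.9,  10. , 387.7]))]
scene glass_mid [(np.float64(0.96), array([208., 272.]), array([560. ,  -7.6,  49.1]))]
scene salt_mid []
586 ((611.4793701171875, -247.95159912109375), (75.07926177978516, 141.08668518066406), 35.555320739746094) [[ 539.9 -212.4]
 [ 622.  -327.2]
 [ 683.  -283.5]
 [ 601.  -168.7]]
top cupboard []
top flap_press []
top flap_hinge [(np.float64(0.84), array([287., 212.]), array([ 159.1, -142.4,  670. ])), (np.float64(0.53), array([291., 172.]), array([ 609.8, -278.9,  205. ]))]
top cup_mid [(np.float64(0.61), array([293., 171.]), array([ 610.4, -282.4,  206.7]))]
top glass_mid []
top salt_mid [(np.float64(0.96), array([329., 186.]), array([ 501.3, -331.3,  267.3]))]
1408 ((557.927978515625, -309.9109802246094), (231.268310546875, 110.8477554321289), 35.904537200927734) [[ 431.8 -332.8]
 [ 496.8 -422.6]
 [ 684.1 -287. ]
 [ 619.1 -197.2]]schema error: expected keys tx, ty, tz, ax, ay, az, jaw
```

View pics/both1.png

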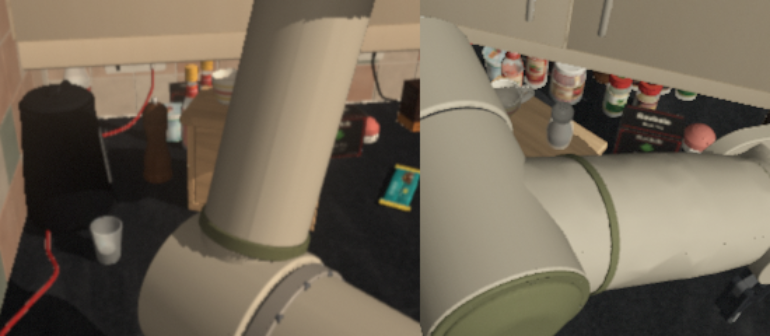

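The move was refused (every key is needed), so the arm still hides the cupboard; the salt shaker is at about (329,186) in the top picture and the cup at about (293,171). I'll move again with full rows.

```bash
python3 -m jog '[{"tx":-55,"ty":-20,"tz":0,"ax":0,"ay":0,"az":0,"jaw":1},{"tx":-55,"ty":-20,"tz":0,"ax":0,"ay":0,"az":0,"jaw":1},{"tx":-55,"ty":-20,"tz":0,"ax":0,"ay":0,"az":0,"jaw":1},{"tx":-55,"ty":-20,"tz":0,"ax":0,"ay":0,"az":0,"jaw":1},{"tx":-55,"ty":-20,"tz":0,"ax":0,"ay":0,"az":0,"jaw":1}]' 30
cat > look.py <<'E'
from h import *
import sys
np.set_printoptions(precision=1,suppress=True)
k=sys.argv[1]
for n in("scene","top"):
    c=capture(n); np.savez(f"{n}.npz",**c)
    for q in("cupboard","flap_press","flap_hinge","cup_mid","glass_mid","salt_mid"):
        r=place_of(q,n)[:2]
        print(n,q,[(np.round(x["conf"],2),np.round(x["centre"]),world(c,x["centre"])) for x in r])
    cv2.imwrite(f"pics/{n}{k}.png",c["color"][:,:,::-1])
    P,u,v=cloud(c)
    m=(abs(P[:,2]-194)<5)&(P[:,0]>380)&(P[:,0]<690)&(P[:,1]<-150)&(P[:,1]>-480)
    if m.sum()>10: r=cv2.minAreaRect(P[m,:2].astype(np.float32)); print(m.sum(),r,cv2.boxPoints(r))
a,b=[cv2.imread(f"pics/{n}{k}.png") for n in("scene","top")]
cv2.imwrite(f"pics/both{k}.png",cv2.resize(np.hstack([a[100:340,130:430],b[100:340,230:480]]),None,fx=1.4,fy=1.4))
E
python3 look.py 2
```

```text
time_s: 2.02
eef_pos: [-109.7, -494.4, 231.5]
ee_rot: [0.0, 0.984, 0.179, -0.0]
force: [0.9, -1.1, -0.2]
grip_width: 0.003
grip_force: 0.0
scene cupboard [(np.float64(0.89), array([312., 245.]), array([ 513.9, -261.7,   37.4]))]
scene flap_press [(np.float64(0.78), array([308., 236.]), array([ 520.4, -256.6,   60.3])), (np.float64(0.68), array([344., 152.]), array([ 500.3, -332.9,  258.2]))]
scene flap_hinge [(np.float64(0.93), array([313., 193.]), array([ 499.9, -245.4,  186.2]))]
scene cup_mid [(np.float64(0.92), array([295., 164.]), array([ 573.6, -256.5,  226.8]))]
scene glass_mid [(np.float64(0.55), array([208., 273.]), array([559.4,  -8.9,  46.2]))]
scene salt_mid [(np.float64(0.83), array([342., 156.]), array([ 503.1, -330.5,  250.7]))]
2345 ((548.945068359375, -294.50335693359375), (232.059814453125, 144.95297241210938), 35.46467971801758) [[ 412.4 -302.8]
 [ 496.5 -420.9]
 [ 685.5 -286.2]
 [ 601.4 -168.2]]
top cupboard []
top flap_press [(np.float64(0.79), array([286., 239.]), array([ 145.1, -139. ,  644.3]))]
top flap_hinge [(np.float64(0.89), array([291., 208.]), array([ 511.8, -253.8,  195.1]))]
top cup_mid []
top glass_mid [(np.float64(0.75), array([189., 247.]), array([558.1, -11.7,  45.1]))]
top salt_mid []
1254 ((588.298095703125, -265.31298828125), (131.32022094726562, 142.05105590820312), 35.379024505615234) [[ 493.6 -245.4]
 [ 575.9 -361.2]
 [ 683.  -285.2]
 [ 600.7 -169.4]]
```

View pics/both2.png

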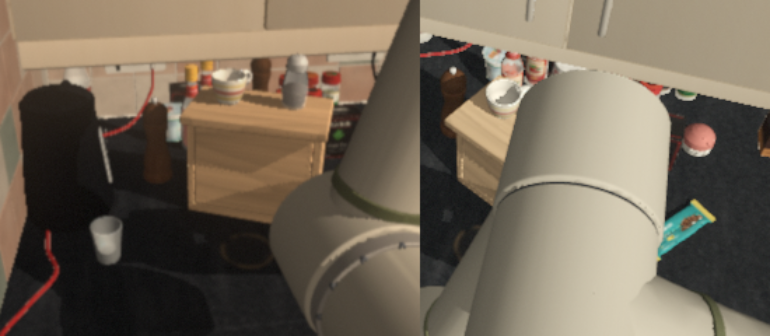

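The cupboard shows at (258,150) in the left crop with its front turned towards the camera. I'll fit the flap plane.

```bash
python3 - <<'E'
from h import *
np.set_printoptions(precision=3,suppress=True)
c=dict(np.load("scene.npz")); P,u,v=cloud(c)
y=Ro.from_euler('z',35.4,degrees=True).apply([1,0,0]); n=np.array([y[1],-y[0],0])  # n: into cupboard
s=P@y; d=P@n
m=(P[:,2]>35)&(P[:,2]<160)&(u>255)&(u<330)&(v>180)&(v<275)
d0=np.median(d[m]); 
for it in range(3):
    mm=m&(abs(d-d0)<6); a=np.polyfit(s[mm],d[mm],1); print("slope",a,mm.sum(),d0)
    y=Ro.from_euler('z',-np.arctan(a[0])).apply(y); n=np.array([y[1],-y[0],0]); s=P@y;d=P@n; d0=np.median(d[m&(abs(d-d0)<8)])
print("yaw y-axis",np.degrees(np.arctan2(y[1],y[0])),"front d",d0,"vertical slope",np.polyfit(P[mm,2],d[mm],1))
t=(abs(P[:,2]-194)<4)&(P[:,0]>380)&(P[:,0]<690)&(P[:,1]<-150)&(P[:,1]>-480)
for z,msk in(("top",t),("front",mm)): print(z,"s",np.percentile(s[msk],[0,1,99,100]),"d",np.percentile(d[msk],[0,1,99,100]))
for q in[(520.4,-256.6,60.3),(500,-245,186)]: print(np.array(q)@y,np.array(q)@n)
print("z top",np.median(P[t,2]))
w=np.abs(P[:,2])<6; k=(u>150)&(u<300)&(v>280)&(v<330)&w; print("z worktop",np.median(P[k,2]))
t2=dict(np.load("top.npz")); P2,_,_=cloud(t2); k=(abs(P2[:,2]-194)<4)&(P2[:,0]>380)&(P2[:,0]<690)&(P2[:,1]<-150)&(P2[:,1]>-480)
print("topcam s",np.percentile(P2[k]@y,[0,1,99,100]),"d",np.percentile(P2[k]@n,[0,1,99,100]))
E
```

```text
slope [ -0.006 512.739] 3005 510.8762416566703
slope [ -0.    512.847] 2999 512.722951674224
slope [ -0.    512.847] 2999 512.8671859257875
yaw y-axis 35.779274595234845 front d 512.86756379688 vertical slope [ -0.001 512.939]
top s [157.421 159.189 385.883 389.173] d [487.01  489.435 627.516 632.268]
front s [222.715 226.236 381.492 383.361] d [508.852 509.868 515.985 518.713]
272.1628502560101 512.4325350136589
262.39493823834755 491.09459006070705
z top 194.77484135249432
z worktop 0.5507996790616403
topcam s [256.969 264.821 386.141 388.129] d [488.266 489.934 622.29  630.577]
```

```bash
python3 -m jog '[{"tx":59,"ty":-7,"tz":0,"ax":0,"ay":0,"az":0,"jaw":1},{"tx":59,"ty":-7,"tz":0,"ax":0,"ay":0,"az":0,"jaw":1},{"tx":59,"ty":-7,"tz":0,"ax":0,"ay":0,"az":0,"jaw":1},{"tx":59,"ty":-7,"tz":0,"ax":0,"ay":0,"az":0,"jaw":1},{"tx":59,"ty":-7,"tz":0,"ax":0,"ay":0,"az":0,"jaw":1}]' &&
python3 -m jog '[{"tx":59,"ty":-7,"tz":0,"ax":0,"ay":0,"az":0,"jaw":1},{"tx":59,"ty":-7,"tz":0,"ax":0,"ay":0,"az":0,"jaw":1},{"tx":59,"ty":-7,"tz":0,"ax":0,"ay":0,"az":0,"jaw":1},{"tx":59,"ty":-7,"tz":0,"ax":0,"ay":0,"az":0,"jaw":1},{"tx":0,"ty":0,"tz":0,"ax":0,"ay":0,"az":-0.184,"jaw":1}]'
python3 -m jog '[{"tx":0,"ty":0,"tz":0,"ax":0,"ay":0,"az":-0.184,"jaw":1},{"tx":0,"ty":0,"tz":0,"ax":0,"ay":0,"az":-0.184,"jaw":1},{"tx":0,"ty":0,"tz":0,"ax":0,"ay":0,"az":-0.184,"jaw":1},{"tx":0,"ty":0,"tz":0,"ax":0,"ay":0,"az":-0.184,"jaw":1},{"tx":0,"ty":0,"tz":0,"ax":0,"ay":0,"az":-0.184,"jaw":1}]'
python3 -c "
from h import *
s=sense();print(s['joints']);print(tool(s)[1].as_matrix().round(3))"
```

```text
time_s: 3.35
eef_pos: [157.5, -356.9, 231.5]
ee_rot: [0.0, 0.984, 0.179, 0.0]
force: [0.1, -1.2, -0.5]
grip_width: 0.002
grip_force: 0.0
time_s: 3.98
eef_pos: [369.6, -246.4, 231.2]
ee_rot: [-0.0, 0.962, 0.272, 0.0]
force: [-1.3, -1.0, -0.6]
grip_width: -0.002
grip_force: 0.0
time_s: 4.6
eef_pos: [367.1, -248.6, 231.3]
ee_rot: [0.0, 0.742, 0.671, -0.0]
force: [0.0, 0.0, -0.5]
grip_width: 0.0
grip_force: 0.0
[-8.60704129e-01  1.31484469e-01  1.72587487e+00 -7.41469390e-06
  1.28412421e+00 -7.59964528e-01]
[[ 0.101  0.995  0.   ]
 [ 0.995 -0.101 -0.   ]
 [-0.     0.    -1.   ]]
```

```bash
cat >> h.py <<'E'
Y=np.array([.8113,.5847,0]); N=np.array([.5847,-.8113,0]); Z=np.array([0,0,1.]); HINGE=272.2*Y+512.9*N+175*Z
def pose(out,down,tilt): # relative to hinge; tilt deg
    t=np.radians(tilt); z=N*np.sin(t)-Z*np.cos(t); M=np.stack([np.cross(Y,z),Y,z],1)
    return HINGE-N*out-Z*down, Ro.from_matrix(M)
def need(out,down,tilt):
    p,R=tool(); q,Q=pose(out,down,tilt)
    e=p-HINGE; z=R.apply([0,0,1])
    print("now out %.1f down %.1f side %.1f tilt %.1f"%(-e@N,-e@Z,e@Y,np.degrees(np.arctan2(z@N,-z[2]))),"need t",R.inv().apply(q-p).round(1),"a",(R.inv()*Q).as_rotvec().round(3))
E
python3 -m jog '[{"tx":0,"ty":0,"tz":0,"ax":0,"ay":0,"az":-0.18,"jaw":1},{"tx":0,"ty":0,"tz":0,"ax":0,"ay":0,"az":-0.18,"jaw":1},{"tx":0,"ty":0,"tz":0,"ax":0,"ay":0,"az":-0.18,"jaw":1},{"tx":0,"ty":0,"tz":0,"ax":0,"ay":0,"az":-0.18,"jaw":1},{"tx":0,"ty":0,"tz":0,"ax":0,"ay":-0.17,"az":0,"jaw":1}]'
python3 -m jog '[{"tx":0,"ty":0,"tz":0,"ax":0,"ay":-0.175,"az":0,"jaw":1},{"tx":0,"ty":0,"tz":0,"ax":0,"ay":-0.175,"az":0,"jaw":1},{"tx":0,"ty":0,"tz":0,"ax":0,"ay":-0.175,"az":0,"jaw":1},{"tx":0,"ty":0,"tz":0,"ax":0,"ay":0,"az":0,"jaw":1}]'
python3 -c "
from h import *
s=sense();print(s['joints']);need(60,115,40)"
```

```text
time_s: 5.22
eef_pos: [367.7, -249.8, 231.1]
ee_rot: [0.077, 0.458, 0.885, -0.04]
force: [0.2, -0.5, -0.5]
grip_width: -0.001
grip_force: 0.0
time_s: 5.72
eef_pos: [366.1, -247.2, 230.2]
ee_rot: [0.301, 0.433, 0.835, -0.156]
force: [0.4, -0.6, 0.1]
grip_width: 0.001
grip_force: 0.0
[-0.80115283 -0.15947968  2.17982266 -0.23263243  0.44561004 -1.24026474]
now out 98.3 down -55.2 side -119.7 tilt 39.7 need t [ 80.1 120.2 154.6] a [-0.007 -0.006 -0.008]
```

```bash
python3 -m jog '[{"tx":20,"ty":30,"tz":39,"ax":0,"ay":0,"az":0,"jaw":1},{"tx":20,"ty":30,"tz":39,"ax":0,"ay":0,"az":0,"jaw":1},{"tx":20,"ty":30,"tz":39,"ax":0,"ay":0,"az":0,"jaw":1},{"tx":20,"ty":30,"tz":38,"ax":0,"ay":0,"az":0,"jaw":1},{"tx":0,"ty":0,"tz":0,"ax":0,"ay":0,"az":0,"jaw":1}]'
python3 -c "
from h import *
s=sense();print(s['joints'],s['force']);need(10,115,40)
c=capture('scene'); cv2.imwrite('pics/s3.png',cv2.resize(c['color'][80:330,150:450,::-1],None,fx=2,fy=2))"
```

```text
time_s: 6.35
eef_pos: [446.3, -231.5, 118.3]
ee_rot: [0.294, 0.439, 0.832, -0.166]
force: [-0.0, -0.1, 1.0]
grip_width: -0.002
grip_force: 0.0
[-0.57749332  0.2380638   2.13380747 -1.13995158  0.29132909 -0.14242198] [-0.04394884 -0.13599532  1.01073918]
now out 64.2 down 56.7 side -45.5 tilt 39.5 need t [-4.1 48.2 77.8] a [-0.034 -0.009 -0.012]
```

View pics/s3.png

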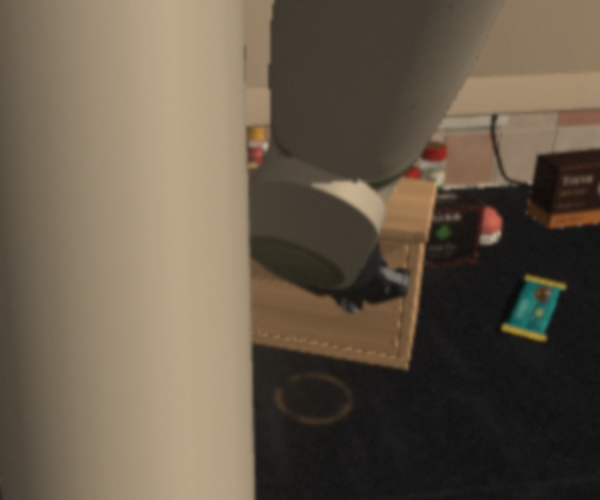

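```bash
cat > ik.py <<'E'
from h import *
from scipy.optimize import least_squares
D=[([-1.434,.313,1.498,0,1.331,-.223],[184.833,-491.394,231.294],[0,.984,.179,0]),
([-.860704,.131485,1.725875,0,1.284124,-.759965],[367.1,-248.6,231.3],[0,.742,.671,0]),
([-.801153,-.159480,2.179823,-.232632,.44561,-1.240265],[366.1,-247.2,230.2],[.301,.433,.835,-.156]),
([-.577493,.238064,2.133807,-1.139952,.291329,-.142422],[446.3,-231.5,118.3],[.294,.439,.832,-.166])]
def fk(j,k):
    a1,h,L2,L3,e,Lt,dy,jo=k
    y=lambda a:Ro.from_euler('y',a); z=lambda a:Ro.from_euler('z',a)
    R=z(j[0]); p=R.apply([a1,dy,h]); R=R*y(j[1]); p=p+R.apply([0,0,L2]); R=R*y(j[2]); p=p+R.apply([e,0,L3])
    R=R*z(j[3])*y(j[4]); p=p+R.apply([0,0,Lt]); return p,R*z(j[5]+jo)
def res(k): 
    o=[]
    for j,p,q in D:
        P,R=fk(j,k); Q=Ro.from_quat(q,scalar_first=True); o+=[P-p,100*(R.inv()*Q).as_rotvec()]
    return np.concatenate(o)
best=min((least_squares(res,[0,300,400,400,0,200,116,jo]) for jo in(0,1.57,3.14,-1.57)),key=lambda r:r.cost)
K=best.x
LO=np.array([-2.94,-.97,.19,-1.23,.02,-2.88]);HI=np.array([2.94,2.17,2.56,4.37,3.11,2.88])
def ik(p,R,j0):
    f=lambda j:np.concatenate([(lambda P,Q:np.r_[(P-p)/100,(Q.inv()*R).as_rotvec()])(*fk(j,K))])
    r=least_squares(f,np.clip(j0,LO+.001,HI-.001),bounds=(LO,HI)); return r.x,r.cost
def pose2(out,down,tilt,az,roll=0): # tilt heading turned az deg towards +Y(left)
    t=np.radians(tilt);a=np.radians(az); H=N*np.cos(a)+Y*np.sin(a); z=H*np.sin(t)-Z*np.cos(t)
    x=np.cross(Y,z);x/=np.linalg.norm(x); M=np.stack([x,np.cross(z,x),z],1)
    return HINGE-N*out-Z*down, Ro.from_matrix(M)*Ro.from_euler('z',roll,degrees=True)
E
python3 - <<'E'
from ik import *
np.set_printoptions(precision=2,suppress=True)
print(best.cost,K,res(K).round(1))
for az in(0,10,20,30):
  for tilt in(30,35,40):
    for out,down in((2,115),):
        b=min((ik(*pose2(out,down,tilt,az),j0) for j0 in ([-.5,.3,2.1,-.8,.3,-.5],[-.5,.3,2.1,.5,.3,-1.5])),key=lambda r:r[1]); print(az,tilt,b[0],round(b[1],5))
E
```

```text
0.03845162553985439 [ -0.05 201.14 439.   397.62  38.99 255.16 116.23   1.57] [ 0.1  0.1 -0.1 -0.  -0.  -0.  -0.  -0.1  0.1  0.   0.  -0.  -0.   0.
  0.  -0.1  0.   0.  -0.  -0.  -0.  -0.   0.1 -0. ]
0 30 [-0.58  0.48  1.88 -0.57  0.34 -0.7 ] 0.0
0 35 [-0.56  0.48  1.93 -0.95  0.27 -0.32] 0.0
0 40 [-0.55  0.48  1.95 -1.23  0.26 -0.03] 0.00078
10 30 [-0.63  0.46  1.91 -0.29  0.26 -1.02] 0.0
10 35 [-0.62  0.46  1.97 -0.67  0.14 -0.64] 0.0
10 40 [-0.62  0.46  1.99 -1.23  0.09 -0.09] 0.00076
20 30 [-0.68  0.45  1.93  0.17  0.24 -1.5 ] 0.0
20 35 [-0.68  0.45  1.99  0.46  0.11 -1.8 ] 0.0
20 40 [-0.68  0.45  2.02  1.52  0.05 -2.88] 0.00045
30 30 [-0.73  0.45  1.93  0.54  0.3  -1.89] 0.0
30 35 [-0.74  0.45  1.99  1.    0.21 -2.38] 0.0
30 40 [-0.75  0.45  2.03  1.47  0.2  -2.88] 0.00038
```

```bash
python3 - <<'E'
from ik import *
np.set_printoptions(precision=2,suppress=True)
need(30,118,35)
j=[-.56,.48,1.93,-.95,.27,-.32]
for th in range(0,91,15):
    a=np.radians(th); j,c=ik(*pose2(117*np.sin(a)+5,117*np.cos(a),35,0),j); print(th,j,round(c,5))
j=np.array(sense()["joints"])
for o in(60,30): j,c=ik(*pose2(o,118,35,0),j); print(o,j,c)
E
```

```text
now out 64.2 down 55.5 side -45.8 tilt 39.6 need t [14.  48.  68.4] a [-0.03  0.08 -0.01]
0 [-0.56  0.48  1.94 -0.98  0.26 -0.29] 0.0
15 [-0.53  0.44  2.   -1.06  0.27 -0.18] 0.0
30 [-0.5   0.38  2.06 -1.05  0.29 -0.17] 0.0
45 [-0.48  0.3   2.09 -0.97  0.32 -0.23] 0.0
60 [-0.45  0.23  2.11 -0.85  0.37 -0.35] 0.0
75 [-0.44  0.15  2.1  -0.72  0.44 -0.47] 0.0
90 [-0.43  0.09  2.07 -0.61  0.51 -0.58] 0.0
60 [-0.51  0.42  2.06 -1.19  0.27 -0.03] 8.845492646144659e-18
30 [-0.54  0.45  1.99 -1.08  0.26 -0.16] 5.186925793993441e-22
```

```bash
python3 -m jog '[{"tx":0,"ty":0,"tz":0,"ax":-0.03,"ay":0.08,"az":-0.01,"jaw":1},{"tx":7,"ty":16,"tz":22,"ax":0,"ay":0,"az":0,"jaw":1},{"tx":7,"ty":16,"tz":22,"ax":0,"ay":0,"az":0,"jaw":1},{"tx":6,"ty":16,"tz":22,"ax":0,"ay":0,"az":0,"jaw":1},{"tx":0,"ty":0,"tz":0,"ax":0,"ay":0,"az":0,"jaw":1}]'
python3 -c "
from h import *
s=sense();print(s['joints']);need(14,118,35)"
```

```text
time_s: 7.02
eef_pos: [499.0, -225.3, 58.7]
ee_rot: [0.274, 0.44, 0.842, -0.151]
force: [-0.8, -0.1, -0.3]
grip_width: -0.001
grip_force: 0.0
[-0.50995445  0.44746062  2.01132687 -1.22761709  0.29239607  0.01325597]
now out 38.4 down 116.3 side 0.9 tilt 36.5 need t [-18.6  -0.4  15.9] a [-0.022  0.026 -0.01 ]
```

```bash
python3 -m jog '[{"tx":-5,"ty":0,"tz":4,"ax":-0.022,"ay":0.026,"az":-0.01,"jaw":1},{"tx":-7,"ty":0,"tz":5,"ax":0,"ay":0,"az":0,"jaw":1},{"tx":-7,"ty":0,"tz":5,"ax":0,"ay":0,"az":0,"jaw":1},{"tx":0,"ty":0,"tz":0,"ax":0,"ay":0,"az":0,"jaw":1}]'
python3 -c "
from h import *
s=sense();print(s['joints'],np.dot(s['force'],N));need(10,118,35)
c=capture('scene'); cv2.imwrite('pics/s4.png',cv2.resize(c['color'][130:290,230:400,::-1],None,fx=3,fy=3))"
```

```text
time_s: 7.52
eef_pos: [512.1, -244.6, 59.3]
ee_rot: [0.268, 0.435, 0.849, -0.137]
force: [-0.5, -0.8, 0.2]
grip_width: -0.0
grip_force: 0.0
[-0.55156087  0.46561558  1.95870599 -1.00928515  0.26350971 -0.24755263] 0.32936627923338785
now out 15.1 down 115.7 side 0.2 tilt 35.0 need t [-2.9 -0.2  4.8] a [ 0.     0.001 -0.001]
```

View pics/s4.png

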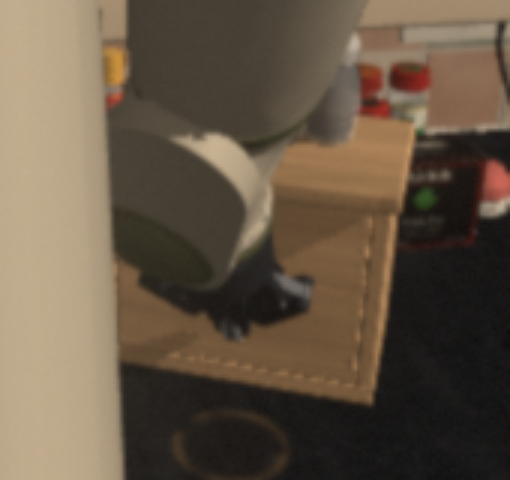

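The shut fingertips, at (235,325) in the crop, stand just in front of the flap's lower half, and the body is clear of the overhang. I'll now feel for contact.

```bash
python3 -m jog '[{"tx":-1.6,"ty":0,"tz":1.1,"ax":0,"ay":0,"az":0,"jaw":1},{"tx":-1.6,"ty":0,"tz":1.1,"ax":0,"ay":0,"az":0,"jaw":1},{"tx":-1.6,"ty":0,"tz":1.1,"ax":0,"ay":0,"az":0,"jaw":1},{"tx":0,"ty":0,"tz":0,"ax":0,"ay":0,"az":0,"jaw":1}]'
python3 -c "
from h import *
s=sense();print(np.dot(s['force'],N));need(10,118,35)"
```

```text
time_s: 8.07
eef_pos: [515.7, -248.2, 57.6]
ee_rot: [0.267, 0.434, 0.849, -0.136]
force: [0.3, -0.0, 0.3]
grip_width: 0.005
grip_force: 0.0
0.19886614629196858
now out 10.0 down 117.4 side 1.1 tilt 34.9 need t [ 0.3 -1.1  0.5] a [ 0.001 -0.001  0.   ]
```

```bash
python3 -m jog '[{"tx":-1.6,"ty":0,"tz":1.1,"ax":0,"ay":0,"az":0,"jaw":1},{"tx":-1.6,"ty":0,"tz":1.1,"ax":0,"ay":0,"az":0,"jaw":1},{"tx":0,"ty":0,"tz":0,"ax":0,"ay":0,"az":0,"jaw":1}]'
python3 -c "
from h import *
s=sense();print(np.dot(s['force'],N));need(4,118,35)"
python3 -m jog '[{"tx":-1.6,"ty":0,"tz":1.1,"ax":0,"ay":0,"az":0,"jaw":1},{"tx":0,"ty":0,"tz":0,"ax":0,"ay":0,"az":0,"jaw":1}]'
python3 -c "
from h import *
s=sense();print(np.dot(s['force'],N));need(4,118,35)"
```

```text
time_s: 8.45
eef_pos: [517.9, -251.2, 57.5]
ee_rot: [0.267, 0.434, 0.849, -0.136]
force: [-1.7, 2.4, 1.0]
grip_width: 0.001
grip_force: 1.3
-2.9619896020610743
now out 6.3 down 117.5 side 1.1 tilt 34.9 need t [-1.6 -1.1  1.8] a [ 0.001 -0.002  0.   ]
time_s: 8.7
eef_pos: [519.1, -252.8, 57.6]
ee_rot: [0.267, 0.435, 0.849, -0.136]
force: [-1.6, 2.3, 0.8]
grip_width: 0.001
grip_force: 1.3
-2.8439279640015767
now out 4.3 down 117.4 side 1.1 tilt 34.9 need t [ 0.2 -1.1  0.7] a [ 0.001 -0.002  0.   ]
```

```bash
python3 -m jog '[{"tx":-0.9,"ty":0,"tz":0.6,"ax":0,"ay":0,"az":0,"jaw":1},{"tx":0,"ty":0,"tz":0,"ax":0,"ay":0,"az":0,"jaw":1}]'
python3 -c "
from h import *
s=sense();print(np.dot(s['force'],N));need(4,118,35)"
```

```text
time_s: 8.95
eef_pos: [519.8, -253.7, 57.7]
ee_rot: [0.267, 0.434, 0.849, -0.136]
force: [-0.6, 2.8, 0.1]
grip_width: 0.002
grip_force: 1.4
-2.6388870435066205
now out 3.2 down 117.3 side 1.1 tilt 34.9 need t [ 1.  -1.1  0.1] a [ 0.001 -0.002  0.   ]
```

```bash
cat > plan.py <<'E'
from h import *
import sys
r,b0=117,6.7
def P(t):
    b=8*max(np.sin(np.radians(55)-t),0)  # tip offset from the face
    return np.array([r*np.sin(t)+b*np.cos(t), r*np.cos(t)-b*np.sin(t)])
def rows(th0,th1,n):
    p,R=tool(); e=p-HINGE; cur=np.array([-e@N,-e@Z]); f=np.array(sense()["force"])
    # nearest theta on the path
    g=np.linspace(-.1,1.7,1801); k=g[np.argmin([np.linalg.norm(P(t)-cur) for t in g])]
    z=R.apply([0,0,1])
    print("now",cur.round(1),"theta~%.3f"%k,"off %.1f"%np.linalg.norm(P(k)-cur),"side %.1f"%(e@Y),"tilt %.1f"%np.degrees(np.arctan2(z@N,-z[2])),"F N,Z,Y:",[round(float(f@a),1) for a in(N,Z,Y)])
    th0=k if th0 is None else th0
    for t in np.linspace(th0,th1,n+1)[1:]:
        d=P(t)-cur; cur=P(t); print("  %.2f"%t,R.inv().apply(-N*d[0]-Z*d[1]).round(1)[[0,2]])
if __name__=="__main__": rows(None,float(sys.argv[1]),int(sys.argv[2]))
E
python3 plan.py 0.17 5
```

```text
now [  3.2 117.3] theta~-0.030 off 0.2 side 1.1 tilt 34.9 F N,Z,Y: [-2.6, 0.1, 1.1]
  0.01 [ 3.4 -2.9]
  0.05 [ 3.4 -2.9]
  0.09 [ 3.3 -3. ]
  0.13 [ 3.2 -3.1]
  0.17 [ 3.1 -3.2]
```

```bash
python3 -m jog '[{"tx":3.4,"ty":0,"tz":-2.9,"ax":0,"ay":0,"az":0,"jaw":1},{"tx":3.4,"ty":0,"tz":-2.9,"ax":0,"ay":0,"az":0,"jaw":1},{"tx":3.3,"ty":0,"tz":-3,"ax":0,"ay":0,"az":0,"jaw":1},{"tx":3.2,"ty":0,"tz":-3.1,"ax":0,"ay":0,"az":0,"jaw":1},{"tx":0,"ty":0,"tz":0,"ax":0,"ay":0,"az":0,"jaw":1}]'
python3 plan.py 0.33 5
```

```text
time_s: 9.57
eef_pos: [509.2, -239.1, 60.0]
ee_rot: [0.267, 0.434, 0.849, -0.136]
force: [-1.7, 1.7, -1.8]
grip_width: -0.003
grip_force: 1.2
now [ 21.2 115. ] theta~0.132 off 0.2 side 1.1 tilt 34.9 F N,Z,Y: [-2.3, -1.8, -0.3]
  0.17 [ 3.2 -3.1]
  0.21 [ 2.9 -3.3]
  0.25 [ 2.8 -3.4]
  0.29 [ 2.6 -3.5]
  0.33 [ 2.5 -3.6]
```

```bash
python3 -m jog '[{"tx":3.1,"ty":0,"tz":-3.2,"ax":0,"ay":0,"az":0,"jaw":1},{"tx":2.9,"ty":0,"tz":-3.3,"ax":0,"ay":0,"az":0,"jaw":1},{"tx":2.8,"ty":0,"tz":-3.4,"ax":0,"ay":0,"az":0,"jaw":1},{"tx":2.6,"ty":0,"tz":-3.5,"ax":0,"ay":0,"az":0,"jaw":1},{"tx":2.5,"ty":0,"tz":-3.6,"ax":0,"ay":0,"az":0,"jaw":1}]'
python3 plan.py 0.53 5
```

```text
time_s: 10.2
eef_pos: [496.9, -222.0, 66.0]
ee_rot: [0.267, 0.434, 0.849, -0.136]
force: [-1.5, 2.8, -1.3]
grip_width: -0.004
grip_force: 1.0
now [ 42.3 109. ] theta~0.330 off 0.2 side 1.1 tilt 34.9 F N,Z,Y: [-3.1, -1.3, 0.4]
  0.37 [ 2.6 -3.6]
  0.41 [ 2.2 -3.8]
  0.45 [ 2.1 -3.9]
  0.49 [ 1.9 -3.9]
  0.53 [ 1.8 -4. ]
```

```bash
python3 -m jog '[{"tx":2.5,"ty":0,"tz":-3.7,"ax":0,"ay":0,"az":0,"jaw":1},{"tx":2.2,"ty":0,"tz":-3.8,"ax":0,"ay":0,"az":0,"jaw":1},{"tx":2.1,"ty":0,"tz":-3.9,"ax":0,"ay":0,"az":0,"jaw":1},{"tx":1.9,"ty":0,"tz":-3.9,"ax":0,"ay":0,"az":0,"jaw":1},{"tx":1.8,"ty":0,"tz":-4,"ax":0,"ay":0,"az":0,"jaw":1}]'
python3 plan.py 0.73 5
```

```text
time_s: 10.82
eef_pos: [485.4, -206.1, 75.9]
ee_rot: [0.267, 0.434, 0.849, -0.136]
force: [-1.7, 2.0, -0.3]
grip_width: 0.002
grip_force: 0.9
now [61.9 99.1] theta~0.530 off 0.2 side 1.1 tilt 34.9 F N,Z,Y: [-2.7, -0.3, -0.2]
  0.57 [ 1.9 -4. ]
  0.61 [ 1.5 -4.1]
  0.65 [ 1.3 -4.2]
  0.69 [ 1.2 -4.2]
  0.73 [ 1.  -4.3]
```

```bash
python3 -m jog '[{"tx":1.8,"ty":0,"tz":-4,"ax":0,"ay":0,"az":0,"jaw":1},{"tx":1.5,"ty":0,"tz":-4.1,"ax":0,"ay":0,"az":0,"jaw":1},{"tx":1.3,"ty":0,"tz":-4.2,"ax":0,"ay":0,"az":0,"jaw":1},{"tx":1.2,"ty":0,"tz":-4.2,"ax":0,"ay":0,"az":0,"jaw":1},{"tx":1,"ty":0,"tz":-4.3,"ax":0,"ay":0,"az":0,"jaw":1}]'
python3 plan.py 0.93 5
```

```text
time_s: 11.45
eef_pos: [475.2, -192.0, 89.1]
ee_rot: [0.267, 0.434, 0.849, -0.136]
force: [-0.8, 2.0, 0.6]
grip_width: -0.004
grip_force: 0.7
now [79.3 85.9] theta~0.730 off 0.1 side 1.1 tilt 34.9 F N,Z,Y: [-2.1, 0.6, 0.5]
  0.77 [ 0.9 -4.3]
  0.81 [ 0.7 -4.3]
  0.85 [ 0.5 -4.3]
  0.89 [ 0.4 -4.3]
  0.93 [ 0.2 -4.4]
```

```bash
python3 -m jog '[{"tx":0.9,"ty":0,"tz":-4.3,"ax":0,"ay":0,"az":0,"jaw":1},{"tx":0.7,"ty":0,"tz":-4.3,"ax":0,"ay":0,"az":0,"jaw":1},{"tx":0.5,"ty":0,"tz":-4.3,"ax":0,"ay":0,"az":0,"jaw":1},{"tx":0.4,"ty":0,"tz":-4.3,"ax":0,"ay":0,"az":0,"jaw":1},{"tx":0.2,"ty":0,"tz":-4.4,"ax":0,"ay":0,"az":0,"jaw":1}]'
python3 plan.py 1.13 5
python3 - <<'E'
from h import *
for n in("scene","top"):
    c=capture(n); print(n,[(round(x["conf"],2),world(c,x["centre"])) for x in place_of("flap_press",n)[:1]])
    cv2.imwrite(f"pics/{n}5.png",cv2.resize(c["color"][90:330,150:450,::-1],None,fx=1.3,fy=1.3))
cv2.imwrite("pics/b5.png",np.hstack([cv2.imread(f"pics/{n}5.png") for n in("scene","top")]))
E
```

```text
time_s: 12.08
eef_pos: [466.7, -180.2, 105.3]
ee_rot: [0.267, 0.434, 0.849, -0.136]
force: [-0.9, 2.1, 0.3]
grip_width: 0.004
grip_force: 0.6
now [93.9 69.7] theta~0.930 off 0.1 side 1.0 tilt 34.9 F N,Z,Y: [-2.3, 0.3, 0.5]
  0.97 [ 0.1 -4.4]
  1.01 [-0.1 -4.7]
  1.05 [-0.3 -4.7]
  1.09 [-0.5 -4.7]
  1.13 [-0.7 -4.6]
scene [(0.73, array([ 446.48737199, -162.84196905,  125.09190876]))]
top [(0.87, array([ 441.85791348, -173.10841953,  155.83899009]))]
```

View pics/b5.png

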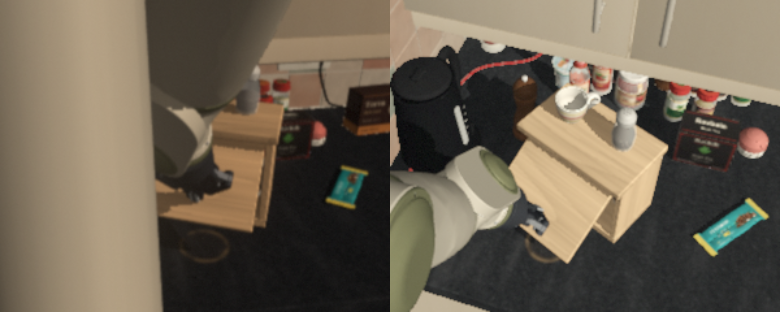

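The flap is about half open and rests on the fingertips, at (538,222) in the right crop; cup, salt and cupboard are undisturbed. I'll carry on.

```bash
python3 -m jog '[{"tx":0.1,"ty":0,"tz":-4.4,"ax":0,"ay":0,"az":0,"jaw":1},{"tx":-0.1,"ty":0,"tz":-4.7,"ax":0,"ay":0,"az":0,"jaw":1},{"tx":-0.3,"ty":0,"tz":-4.7,"ax":0,"ay":0,"az":0,"jaw":1},{"tx":-0.5,"ty":0,"tz":-4.7,"ax":0,"ay":0,"az":0,"jaw":1},{"tx":-0.7,"ty":0,"tz":-4.6,"ax":0,"ay":0,"az":0,"jaw":1}]'
python3 plan.py 1.33 5
```

```text
time_s: 12.9
eef_pos: [459.6, -170.5, 125.1]
ee_rot: [0.267, 0.434, 0.849, -0.136]
force: [-0.2, -0.1, 0.9]
grip_width: -0.0
grip_force: 0.5
now [105.9  49.9] theta~1.131 off 0.1 side 1.0 tilt 34.9 F N,Z,Y: [-0.1, 0.9, -0.2]
  1.17 [-1.  -4.6]
  1.21 [-1.1 -4.5]
  1.25 [-1.2 -4.5]
  1.29 [-1.4 -4.4]
  1.33 [-1.6 -4.4]
```

```bash
python3 -m jog '[{"tx":-0.9,"ty":0,"tz":-4.6,"ax":0,"ay":0,"az":0,"jaw":1},{"tx":-1.1,"ty":0,"tz":-4.5,"ax":0,"ay":0,"az":0,"jaw":1},{"tx":-1.2,"ty":0,"tz":-4.5,"ax":0,"ay":0,"az":0,"jaw":1},{"tx":-1.4,"ty":0,"tz":-4.4,"ax":0,"ay":0,"az":0,"jaw":1},{"tx":-1.6,"ty":0,"tz":-4.4,"ax":0,"ay":0,"az":0,"jaw":1}]'
python3 plan.py 1.53 5
```

```text
time_s: 13.52
eef_pos: [455.1, -164.3, 147.0]
ee_rot: [0.267, 0.435, 0.849, -0.136]
force: [-0.3, 0.0, 0.0]
grip_width: 0.002
grip_force: 0.4
now [113.6  28. ] theta~1.329 off 0.0 side 0.9 tilt 34.9 F N,Z,Y: [-0.2, 0.0, -0.2]
  1.37 [-1.7 -4.4]
  1.41 [-2.  -4.3]
  1.45 [-2.1 -4.2]
  1.49 [-2.3 -4.1]
  1.53 [-2.5 -4. ]
```

```bash
python3 -m jog '[{"tx":-1.7,"ty":0,"tz":-4.4,"ax":0,"ay":0,"az":0,"jaw":1},{"tx":-2,"ty":0,"tz":-4.3,"ax":0,"ay":0,"az":0,"jaw":1},{"tx":-2.1,"ty":0,"tz":-4.2,"ax":0,"ay":0,"az":0,"jaw":1},{"tx":-2.3,"ty":0,"tz":-4.1,"ax":0,"ay":0,"az":0,"jaw":1},{"tx":-2.5,"ty":0,"tz":-4,"ax":0,"ay":0,"az":0,"jaw":1}]'
python3 plan.py 1.6 2
python3 -m jog '[{"tx":-2,"ty":0,"tz":-3,"ax":0,"ay":0,"az":0,"jaw":1},{"tx":-2,"ty":0,"tz":-3,"ax":0,"ay":0,"az":0,"jaw":1},{"tx":-2,"ty":0,"tz":-3,"ax":0,"ay":0,"az":0,"jaw":1},{"tx":0,"ty":0,"tz":0,"ax":0,"ay":0,"az":0,"jaw":1}]'
python3 plan.py 1.6 2
```

```text
time_s: 14.15
eef_pos: [453.2, -161.7, 170.3]
ee_rot: [0.267, 0.434, 0.849, -0.136]
force: [-1.1, 0.8, 0.7]
grip_width: 0.0
grip_force: 0.3
now [116.8   4.7] theta~1.531 off 0.1 side 0.9 tilt 34.9 F N,Z,Y: [-1.3, 0.7, -0.4]
  1.57 [-2.2 -3.4]
  1.60 [-2.4 -3.3]
time_s: 14.65
eef_pos: [453.1, -161.5, 181.1]
ee_rot: [0.268, 0.435, 0.849, -0.136]
force: [-0.1, -0.9, -0.1]
grip_width: 0.001
grip_force: 0.0
now [116.9  -6.1] theta~1.623 off 0.1 side 0.9 tilt 34.9 F N,Z,Y: [0.7, -0.1, -0.6]
  1.61 [0.7 1.1]
  1.60 [0.8 1.1]
```

```bash
python3 -m jog '[{"tx":0,"ty":0,"tz":-10,"ax":0,"ay":0,"az":0,"jaw":1},{"tx":0,"ty":0,"tz":-25,"ax":0,"ay":0,"az":0,"jaw":1},{"tx":0,"ty":0,"tz":-30,"ax":0,"ay":0,"az":0,"jaw":1},{"tx":0,"ty":0,"tz":-30,"ax":0,"ay":0,"az":0,"jaw":1},{"tx":0,"ty":0,"tz":0,"ax":0,"ay":0,"az":0,"jaw":1}]'
python3 - <<'E'
from h import *
np.set_printoptions(precision=1,suppress=True)
print(sense()["joints"])
for n in("scene","top"):
    c=capture(n)
    for q in("flap_press","cup_mid","salt_mid","glass_mid"): print(n,q,[(round(x["conf"],2),world(c,x["centre"])) for x in place_of(q,n)[:1]])
    P,u,v=cloud(c); e=P-HINGE; o=-e@N; s=e@Y
    m=(o>30)&(o<150)&(abs(s)<90)&(e[:,2]<25)&(e[:,2]>-165); print(n,m.sum(),np.histogram(e[m,2],bins=range(-165,26,10))[0]); k=m&(e[:,2]>-25)&(e[:,2]<15)
    if k.sum()>20: print("fit z vs out",np.polyfit(o[k],e[k,2],1), o[k].max())
    cv2.imwrite(f"pics/{n}6.png",cv2.resize(c["color"][90:330,150:450,::-1],None,fx=1.3,fy=1.3))
cv2.imwrite("pics/b6.png",np.hstack([cv2.imread(f"pics/{n}6.png") for n in("scene","top")]))
E
```

```text
time_s: 15.28
eef_pos: [421.4, -116.8, 260.6]
ee_rot: [0.269, 0.434, 0.849, -0.136]
force: [0.7, -0.2, -1.0]
grip_width: -0.002
grip_force: 0.0
[-0.3 -0.1  2.  -0.5  0.8 -0.7]
scene flap_press []
scene cup_mid []
scene salt_mid []
scene glass_mid []
scene 0 [0 0 0 0 0 0 0 0 0 0 0 0 0 0 0 0 0 0 0]
top flap_press [(0.56, array([ 459.7, -160.6,  167.8]))]
top cup_mid [(0.89, array([ 609. , -285. ,  205.1]))]
top salt_mid [(0.92, array([ 498.1, -334.5,  265.3]))]
top glass_mid []
top 3460 [   0    0    0    0    0    0    0    0    0    0    0    0    0    0
    0 2189 1271    0    0]
fit z vs out [-0.1 -0.1] 149.86607034577818
```

View pics/b6.png

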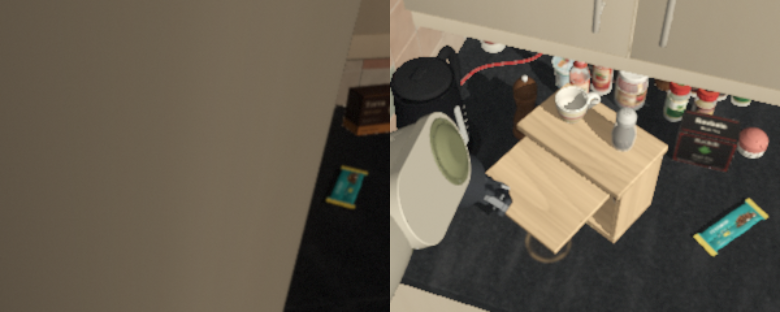

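The flap is level and fully open (slope about 0.07 over its depth, as expected at 1.5 rad). The cup and salt shaker are unmoved at (572,102) and (624,130) in the right crop. The hand is clear.

```bash
python3 -c "
from rig import finish_job
print(finish_job())"
```

```text
the job is handed in; nothing more can be done
None
```

I pressed the cupboard flap until its latch let go, let it rise slowly on the fingertips to fully open and withdrew the hand, handing in at about 15 s of the 42 s. The cup and salt shaker stand where they were. The arm hid the glass in the last pictures, so I could not check it, but the hand never went near it.

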